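# Close the loaded mini centrifuge and start it

### The arm

A 7-joint arm with a two-finger parallel gripper is mounted at the origin on the work surface. World frame = base frame: x ahead of the robot, y to its left, z up, the work surface at z = 0. Lengths are in m, angles in rad, forces in N, time in s.
With the tool pointing down it reaches from about 0.425 to 0.925 m from the base axis. Payload 6.8 kg.
Tool frame: the origin (TCP) lies midway between the tips of the shut fingers; the grasp point (between the pads) lies 19 mm behind it; z points along the fingers, y is the line along which they close (so a half turn about z gives the same grasp; the last joint's range is limited). The gripper opens to 85 mm and grips with 20 to 120 N. Pads are 22 mm wide; open, the fingers measure 114 mm over their backs; the gripper's body (76 mm by 85 mm) begins 54 mm behind the grasp point. The pads swing forward as they close: fully open they stand 13 mm farther back than shut.
Start: joints at [-1.26, 0.477, 0.022, 1.555, -0.011, 1.109, -0.083], TCP at [0.274, 0.617, 0.231] pointing down, gripper open.
Joint ranges: [-2.96, 2.96], [-0.34, 2.1], [-1.41, 1.46], [0.24, 2.44], [-1.37, 4.51], [0.17, 1.92], [-2.96, 2.96]. Speed limits (rad/s): [2.39, 2.39, 3.14, 3.14, 3.14, 3.14, 3.14].

### API

Orientations are given as a rotation vector (axis times angle).
In Python, from bench import r gives the robot as it stands.
- The arm moves only by the tool servo_tool, never from a script. Its arguments are lists of equal length, an entry for each row: "turn": the turn, a rotation vector about the world's x, y, z in units of 5 degrees (1.0 is 5 degrees), a list of three; "slide": the shift along the world's x, y, z in units of 30 mm (1.0 is 30 mm), a list of three; "hand": the opening, from 0 (shut) to 1 (fully open). In form: {"turn": [[rx, ry, rz], ...], "slide": [[dx, dy, dz], ...], "hand": [hand, ...]}. A call has 1 to 8 rows; each row is the pose to reach, as a shift and turn from the pose commanded when the call began; what a row does not reach only later rows make up. A row lasts 1/8 s, in which the tool goes at most 62.5 mm and 10.7 degrees, less where a joint would pass 70% of its speed; a pose out of reach is approached as far as the arm can. A call with a gripper value outside its range is refused whole. The fingers move at their own pace and stop on an object; "squeeze" is the grip in N (left out, the last holds). Time passes only in rows, so rows that repeat a pose let the fingers close. It gives the time, the measured TCP pose, the force, the opening and the grip force at its end, in the units of the state.
- r.get_obs(): the state, without advancing time (a new reading comes with each control period).
- r.grab_frame(name): name is "side" or "top"; returns (picture, depth): 400x640x3 uint8, red, green, blue; 400x640 float32, m along the optical axis (not along the pixel's ray), 0 where there is no reading.
- r.get_calibration(name): a dict with "fovy" (degrees; the focal length in pixels is half the picture's height over the tangent of half this angle, whatever the lens; pixels are square), "cx", "cy" (the principal point, pixels), "k1" (the pictures are not rectified: a ray, as slopes to the right and down, at radius r is drawn at 1 + k1 r^2 times it, then the intrinsics apply), "R" (3x3) and "t" (3): a world point X has camera coordinates R X + t. Camera axes: x right, y down, z forward; pixel columns grow to the right and rows downward; lengths in m; the calibration is good to about 2 mm. A picture is of the moment at which its call begins. get_calibration takes no time and is no camera call.
- r.hand_in(): hands the job in; it is judged then, once.
The state is a dict: "clock": time; "joints": joint angles; "qvel": joint speeds; "tau": joint torques, N m; "tcp_pos": TCP position; "orientation": TCP orientation; "contact_force": force on the tool from outside, world axes, zero at the start; "moment": the same for the moment, N m; "grip_width": finger opening in m; "gripper_force": force on a finger pad.
Only numpy, scipy, OpenCV 4.12 (cv2) and the standard library are available. Lean on these libraries where they do the work, as an engineer would, in place of code of your own. Each camera call takes 0.05 s, during which the arm holds its last target. There are 200 camera calls.

### The job

The mini centrifuge is loaded: with the fingertips, push its open lid down until it is fully shut, without slamming it, and only then press the larger of its two front buttons all the way down to start the spin, and let go of it. Leave the smaller button alone, do not lift or shove the machine, and leave everything else on the bench where it stands.

Things in the scene. Friction and masses are not known exactly. Their poses are not given: they have to be found in the camera images.
- centrifuge: Mini centrifuge: white box 190 (x) x 150 (y) x 70 mm high (deck), about 1.8 kg, loose on rubber feet, to the left or right. Origin: centre of its underside, z up; its front faces its own -x, roughly to the robot. Two black buttons on the front of the deck: the larger on its +y side, the smaller on its -y side. Behind them a rotor with tubes, up to 22 mm above the deck, 25 mm behind the origin.
- lid (a joint): Angle of the smoked see-through domed lid, rad: 0 = fully shut, lying flat on the deck; about 1.57 = upright; stop at 1.85. Starts open. Stiff friction hinge (about 0.12 N m): it stays where it is left and must be pushed all the way down. The lid weighs about 100 g.
- hinge (a point): Middle of the lid's hinge line, at the rear of the deck: 90 mm behind the machine's origin, 70 mm above its underside. The line runs along the machine's y; this frame is the machine's, not the lid's. Shut, the lid reaches from here forward to near the buttons; opening swings it up and back.
- lid_top (a point): Middle of the outside of the lid dome; moves with the lid. Shut: 65 mm forward of the hinge line, 38 mm above the deck. Its z axis points out of the dome: up when shut, to the machine's rear when open. Dome: 130 mm across at the rim, 118 mm at 14 mm below the top, flat top 92 mm across. A tab (30 mm wide, 6 mm thick) at the front edge reaches 136 mm from the hinge line.
- start (a joint): Travel of the larger button (30 mm across), the start button, m: 0 = up, 0.006 = fully down; sprung back, about 4 N to push fully down.
- start_top (a point): Centre of the top of the start button (30 mm across); it moves down with the button.
- stop (a joint): Travel of the smaller button (14 mm across), the stop button, m: 0 = up, 0.006 = fully down; sprung, as the start button.
- stop_top (a point): Centre of the top of the stop button (14 mm across).
- heater: Dry block heater, 190 x 150 x 100 mm high, white with a dark block with holes on top, fixed; stands on the other side from the centrifuge. Origin at the centre of its underside. Not part of the work.
- tube_rack: Bystander: blue rack of white-capped microtubes, 90 x 128 x 42 mm high, loose, at the far side; origin at the centre of its underside.
- tip_box: Bystander: closed teal pipette-tip box, 89 x 126 x 69 mm high, loose, at the far side; origin at the centre of its underside.
- reagent: Bystander: amber bottle, 52 mm across, 95 mm high, loose, standing; origin at the centre of its underside.
- beaker: Bystander: glass beaker, 70 mm across, 80 mm high, loose, standing; origin at the centre of its underside.
- jar: Bystander: small capped jar, 34 mm across, 45 mm high, loose, between the machines at their front; origin at the centre of its underside.
- strip_tray: Bystander: black tray with a row of clear tubes, 90 x 170 x 31 mm high, loose; origin at the centre of its underside.
- pipette: Bystander: pipette lying on the bench, 262 mm long over all, 22 mm high, loose; origin at the centre of its underside.
There are look-alikes about, which are no part of the job. Leave any blue look-alike of the centrifuge alone.

How it is judged:
By the outcome, as a careful person would: the job done as asked, in the order asked, and still so for the second after the job is handed in, with the robot touching nothing.
It also fails if it takes over 48 s, if anything falls off the work surface, if the arm or the gripper's body presses on something with over 40 N, if the wrist force passes 120 N, or if a joint passes its speed limit or range.

## Working session

There is one attempt and no reset: what is moved stays moved. The work goes in short steps, Python scripts to look and compute and a tool call to move; the robot and the scene stay as the last step left them, time stands still between calls to the robot, and variables do not carry over. Pictures are saved under pics/ and viewed, at most 10 in all, crops included, and the job is handed in when it is done.

Besides the shell and the picture viewer there is one more tool, called in YAML: its name, and indented under it one key for each argument. servo_tool: Moves the arm, as the interface text tells. Its arguments: {"type":"object","properties":{"turn":{"type":"array"},"slide":{"type":"array"},"hand":{"type":"array"},"squeeze":{"type":"number"}},"required":["turn","slide","hand"]}

```bash
mkdir -p pics; ls; cat > h.py <<'E'
import numpy as np, cv2
from bench import r
def grab(n):
    im,d=r.grab_frame(n); np.savez(f'{n}.npz',im=im,d=d); return im,d
def K(c):
    f=200/np.tan(np.radians(c['fovy'])/2); return f
def rays(c,uv):
    uv=np.asarray(uv,float).reshape(-1,2); f=K(c)
    p=(uv-[c['cx'],c['cy']])/f; q=p.copy()
    for _ in range(20): q=p/(1+c['k1']*(q**2).sum(1,keepdims=True))
    return np.c_[q,np.ones(len(q))]
def dep(n,uv,d):
    c=r.get_calibration(n); uv=np.asarray(uv).reshape(-1,2)
    z=d[uv[:,1].astype(int),uv[:,0].astype(int)]
    return (rays(c,uv)*z[:,None]-np.array(c['t']))@np.array(c['R'])
def onplane(n,uv,h):
    c=r.get_calibration(n);R=np.array(c['R']);o=-R.T@np.array(c['t']);v=rays(c,uv)@R
    return o+v*((h-o[2])/v[:,2])[:,None]
def cloud(n,d):
    v,u=np.mgrid[0:400,0:640]; return dep(n,np.c_[u.ravel(),v.ravel()],d).reshape(400,640,3)
def proj(n,X):
    c=r.get_calibration(n);p=np.atleast_2d(X)@np.array(c['R']).T+np.array(c['t']);q=p[:,:2]/p[:,2:]
    return q*(1+c['k1']*(q**2).sum(1,keepdims=True))*K(c)+[c['cx'],c['cy']]
E
python3 - <<'E'
from h import *
o=r.get_obs(); print(o)
for n in('side','top'):
    im,d=grab(n); cv2.imwrite(f'pics/{n}0.png',im[:,:,::-1])
    c=r.get_calibration(n); print(n,c['fovy'],-np.array(c['R']).T@np.array(c['t']))
E
```

```text
pics
{'clock': 0.0, 'joints': array([-1.26008612,  0.47781004,  0.02232808,  1.5564518 , -0.01151274,
        1.10930556, -0.08308624]), 'qvel': array([ 4.16611769e-04, -1.84834953e-03,  1.35160708e-03, -1.50307542e-03,
       -3.08713276e-04,  4.61982631e-04, -2.23059319e-05]), 'tau': array([ 9.91130787e-05, -5.96436918e+01,  1.60825051e+00, -2.81197536e+01,
        1.26124854e-02,  9.13271040e-03, -3.69930945e-06]), 'tcp_pos': array([0.27426627, 0.6161157 , 0.23031868]), 'orientation': array([-6.52951322e-01, -3.07271672e+00,  2.87094511e-03]), 'contact_force': array([ 0.42105629,  0.31833518, -0.8246777 ]), 'moment': array([ 0.01418817, -0.02061866, -0.02143019]), 'gripper_force': 0.0, 'grip_width': 0.08543005760435798}
side 48.00420453655417 [ 0.44632181 -0.97909997  0.99253378]
top 42.69832802690533 [0.33151902 0.07284428 1.87460174]
```

```bash
ls -la pics
```

```text
total 640
drwxr-xr-x 2 agent agent   4096 Nov 30 12:36 .
drwxr-xr-x 3 agent agent   4096 Nov 30 12:36 ..
-rw-r--r-- 1 agent agent 336733 Nov 30 12:36 side0.png
-rw-r--r-- 1 agent agent 305076 Nov 30 12:36 top0.png
```

View pics/side0.png

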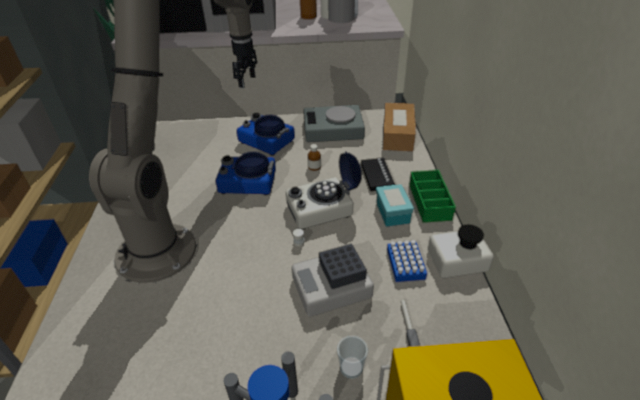

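View pics/top0.png

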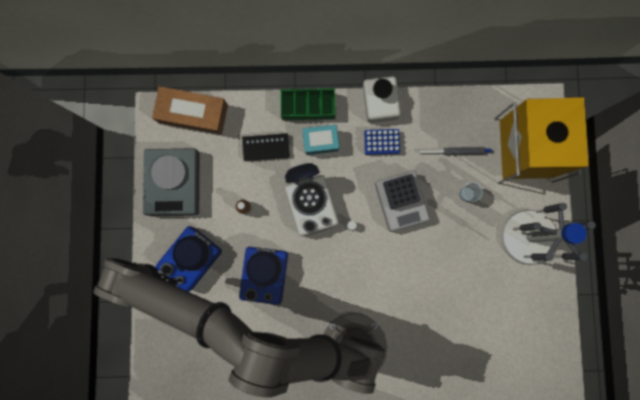

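The white centrifuge is at side (320,203) / top (312,203), with its lid upright at side (350,170). The two blue units, at side (265,130) and (246,172), are look-alikes. The grey box at side (335,122) and the heater at side (333,285) also don't fit. Only the white one has an open lid and an exposed rotor. I'll confirm that in a crop and measure it.

```bash
python3 - <<'E'
from h import *
S=np.load('side.npz');T=np.load('top.npz')
a=cv2.resize(S['im'][140:240,270:370],(400,400),interpolation=cv2.INTER_CUBIC)
b=cv2.resize(T['im'][155:245,265:355],(400,400),interpolation=cv2.INTER_CUBIC)
cv2.imwrite('pics/crop.png',np.hstack([a,b])[:,:,::-1])
for n,D,w in(('side',S,(140,240,270,370)),('top',T,(155,245,265,355))):
    P=cloud(n,D['d']); hsv=cv2.cvtColor(D['im'],cv2.COLOR_RGB2HSV)
    m=np.zeros((400,640),bool); m[w[0]:w[1],w[2]:w[3]]=1
    z=P[...,2]; k=m&(abs(z-.073)<.012)&(D['d']>0)&(hsv[...,1]<70)
    k=cv2.morphologyEx(k.astype(np.uint8),cv2.MORPH_OPEN,np.ones((3,3)))
    cnt=max(cv2.findContours(k,0,1)[0],key=cv2.contourArea)
    ii=np.zeros((400,640),np.uint8);cv2.drawContours(ii,[cnt],-1,1,-1)
    q=P[(k>0)&(ii>0)]; 
    print(n,len(q),'z med',np.median(q[:,2]),'rect',cv2.minAreaRect((q[:,:2]*1000).astype(np.float32)))
    print(cv2.boxPoints(cv2.minAreaRect((q[:,:2]*1000).astype(np.float32))))
    h=P[m&(z>.1)&(D['d']>0)]; print('high',len(h),h.min(0),h.max(0),h.mean(0))
E
```

```text
side 1402 z med 0.07079626382002516 rect ((508.21099853515625, 139.6485595703125), (197.03273010253906, 151.28929138183594), 15.422795295715332)
[[393.12534  186.36981 ]
 [433.35913   40.528496]
 [623.29663   92.92731 ]
 [583.06287  238.76862 ]]
high 512 [0.57668003 0.10472379 0.10071555] [0.64017857 0.2289194  0.20901575] [0.60944572 0.16793898 0.15078165]
top 1599 z med 0.07090484564336878 rect ((504.2131652832031, 139.37005615234375), (192.18472290039062, 147.87826538085938), 16.54319190979004)
[[391.04523  182.88736 ]
 [433.15182   41.130455]
 [617.3811    95.85275 ]
 [575.27454  237.60965 ]]
high 350 [0.42515676 0.08611518 0.10028787] [0.63649099 0.22716056 0.21856493] [0.60414308 0.16815365 0.1748791 ]
```

View pics/crop.png

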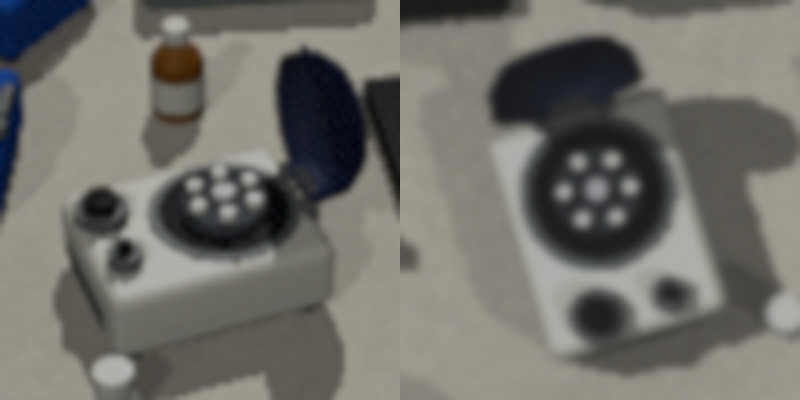

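The crop confirms it: a white box with its lid open and a ring of tubes. The start button is the big one at about side (295,192) / top (310,225), and the stop button is at about side (301,203) / top (326,221). Next I'll measure the button and the lid in the machine frame.

```bash
cat >> h.py <<'E'
ya=np.radians(16); M=np.array([.506,.1395]); ex=np.array([np.cos(ya),np.sin(ya)]); ey=np.array([-ex[1],ex[0]])
def tom(P): d=np.asarray(P)[...,:2]-M; return np.stack([d@ex,d@ey,np.asarray(P)[...,2]],-1)
def tow(p): return np.r_[M+p[0]*ex+p[1]*ey,p[2]]
E
python3 - <<'E'
from h import *
for n,w in(('side',(180,215,285,312)),('top',(210,237,300,336))):
    D=np.load(n+'.npz'); g=cv2.cvtColor(D['im'],cv2.COLOR_RGB2GRAY)
    m=np.zeros((400,640),np.uint8); m[w[0]:w[1],w[2]:w[3]]=g[w[0]:w[1],w[2]:w[3]]<75
    k,_,st,c=cv2.connectedComponentsWithStats(m)
    for i in range(1,k):
        if st[i,4]>12: print(n,st[i],c[i],tom(onplane(n,c[i],.078))*1000, tom(dep(n,c[i],D['d']))*1000)
    P=tom(cloud(n,D['d'])); q=P[140:240,265:370].reshape(-1,3)
    l=q[(q[:,2]>.11)&(q[:,0]>.03)&(q[:,0]<.2)&(abs(q[:,1])<.1)]*1000
    for z in range(110,220,15):
        s=l[abs(l[:,2]-z)<7.5]
        if len(s): print(n,z,len(s),np.percentile(s[:,0],[5,50,95]).round(),np.percentile(s[:,1],[2,98]).round())
E
```

```text
side [289 187  12  12  98] [294.63265306 192.67346939] [[-72.76951151  27.20177095  78.        ]] [[-76.28013112  14.18613814  88.9604252 ]]
side [310 188   2  10  17] [310.58823529 192.29411765] [[-24.37226433   9.94534591  78.        ]] [[-21.58244036  18.68096986  70.52498227]]
side [298 200   7   8  40] [300.55 204.15] [[-72.92372911 -33.65125798  78.        ]] [[-73.8476725  -36.88654159  80.88614204]]
side [288 203   6  12  30] [290.06666667 209.36666667] [[-110.77088847  -45.0828807    78.        ]] [[-97.32376454   8.39129252  29.75865148]]
side 110 41 [ 93. 107. 123.] [-56.  59.]
side 125 81 [ 93. 109. 123.] [-59.  62.]
side 140 72 [ 92. 107. 124.] [-61.  62.]
side 155 67 [ 94. 107. 125.] [-59.  59.]
side 170 70 [ 93. 107. 126.] [-53.  50.]
side 185 83 [ 93. 108. 122.] [-40.  28.]
side 200 45 [ 91.  98. 112.] [-21.  15.]
side 215 2 [94. 95. 95.] [2. 7.]
top [300 210  20   4  59] [309.16949153 211.18644068] [[-24.85267299  12.81901468  78.        ]] [[-24.36959065  12.9052971   72.61736709]]
top [323 218   6   6  25] [325.64 220.76] [[-74.09192022 -32.85808056  78.        ]] [[-75.30630897 -32.67508142  97.4796342 ]]
top [304 221  24  14 123] [311.17073171 227.49593496] [[-81.92654324  22.64729953  78.        ]] [[-82.41404491  22.46652517  86.40800569]]
top 110 6 [91. 93. 96.] [-55.  56.]
top 125 2 [90. 90. 91.] [-57.  57.]
top 140 8 [ 90.  96. 109.] [-60.  62.]
top 155 26 [ 90. 102. 123.] [-56.  60.]
top 170 65 [ 92. 109. 125.] [-51.  52.]
top 185 151 [ 93. 109. 123.] [-42.  42.]
top 200 59 [ 92. 101. 112.] [-28.  27.]
top 215 8 [91. 93. 96.] [-10.  13.]
```

Measurements in the machine frame (yaw 16°, centre at 0.506, 0.1395):
- **Lid:** upright, with its outer face at x' ≈ +126 mm.
- **Start button:** at about (-73, +27) mm.

I'll move up and over to behind the lid, with the fingers shut.

servo_tool:
  turn:
    - [0,0,0.5]
    - [0,0,1]
    - [0,0,1.5]
    - [0,0,2]
    - [0,0,2.5]
    - [0,0,3]
    - [0,0,3.5]
    - [0,0,4]
  slide:
    - [0.4,-0.4,0.8]
    - [1.2,-1.2,1.6]
    - [2.2,-2.2,2.4]
    - [3.2,-3.3,2.4]
    - [4.2,-4.4,2.4]
    - [5.2,-5.4,2.4]
    - [6.2,-6.4,2.4]
    - [7.2,-7.5,2.4]
  hand: [0,0,0,0,0,0,0,0]

```text
clock: 1.1
tcp_pos: [0.4911, 0.3906, 0.3028]
orientation: [-0.107, -3.139, 0.001]
contact_force: [-0.0, 0.2, -0.1]
grip_width: -0.0001
gripper_force: 0.0
```

servo_tool:
  turn:
    - [0,0,0.5]
    - [0,0,1]
    - [0,0,1.5]
    - [0,0,2]
    - [0,0,2.5]
    - [0,0,3]
    - [0,0,3.5]
    - [0,0,4]
  slide:
    - [1,-1,0]
    - [2,-2.1,0]
    - [3,-3.1,0]
    - [4,-4.2,0]
    - [5,-5.2,0]
    - [5.9,-6.1,0]
    - [6.3,-6.6,0]
    - [6.5,-6.7,0]
  hand: [0,0,0,0,0,0,0,0]

```text
clock: 2.1
tcp_pos: [0.6862, 0.1883, 0.3025]
orientation: [0.435, -3.11, 0.002]
contact_force: [-0.0, -0.1, 0.5]
grip_width: 0.0002
gripper_force: 0.0
```

```bash
python3 - <<'E'
from h import *
o=r.get_obs(); print(tom(o['tcp_pos']))
S,d=grab('side'); T,d2=grab('top')
a=cv2.resize(S[110:230,280:400],(400,400),interpolation=3); b=cv2.resize(T[110:240,250:380],(400,400),interpolation=3)
cv2.imwrite('pics/c2.png',np.hstack([a,b])[:,:,::-1])
E
```

```text
[ 0.18666503 -0.002799    0.30246132]
```

View pics/c2.png

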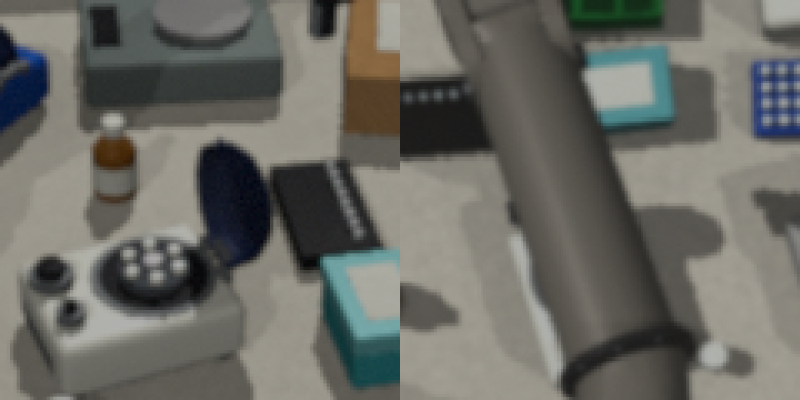

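The side crop shows the upright lid with its outer face clear, and the tool is out of the crop above and behind it at x' = 187 mm. The tip box and tray are lower than my path. I'll lower behind the lid now.

servo_tool:
  turn:
    - [0,0,0]
    - [0,0,0]
    - [0,0,0]
    - [0,0,0]
    - [0,0,0]
    - [0,0,0]
    - [0,0,0]
    - [0,0,0]
  slide:
    - [0,0,-0.5]
    - [0,0,-1.2]
    - [0,0,-2]
    - [0,0,-2.8]
    - [0,0,-3.6]
    - [0,0,-4.2]
    - [0,0,-4.5]
    - [0,0,-4.6]
  hand: [0,0,0,0,0,0,0,0]

```text
clock: 3.2
tcp_pos: [0.6853, 0.1908, 0.1649]
orientation: [0.437, -3.111, 0.0]
contact_force: [-0.3, 0.1, 1.1]
grip_width: 0.0
gripper_force: 0.0
```

servo_tool:
  turn:
    - [0,0,0]
    - [0,0,0]
    - [0,0,0]
    - [0,0,0]
    - [0,0,0]
    - [0,0,0]
    - [0,0,0]
    - [0,0,0]
  slide:
    - [-0.2,-0.05,0]
    - [-0.4,-0.1,0]
    - [-0.6,-0.15,0]
    - [-0.8,-0.2,0]
    - [-1,-0.25,0]
    - [-1.2,-0.3,0]
    - [-1.3,-0.35,0]
    - [-1.4,-0.38,0]
  hand: [0,0,0,0,0,0,0,0]

```text
clock: 4.2
tcp_pos: [0.6434, 0.1791, 0.1653]
orientation: [-0.437, 3.111, -0.0]
contact_force: [0.2, -0.8, -0.2]
grip_width: 0.0002
gripper_force: 0.0
```

servo_tool:
  turn:
    - [0,0,0]
    - [0,0,0]
    - [0,0,0]
    - [0,0,0]
    - [0,0,0]
    - [0,0,0]
    - [0,0,0]
    - [0,0,0]
  slide:
    - [-0.19,-0.06,0.05]
    - [-0.45,-0.13,0.13]
    - [-0.7,-0.2,0.18]
    - [-0.96,-0.28,0.22]
    - [-1.22,-0.35,0.23]
    - [-1.47,-0.42,0.23]
    - [-1.66,-0.48,0.22]
    - [-1.8,-0.52,0.21]
  hand: [0,0,0,0,0,0,0,0]

```text
clock: 5.2
tcp_pos: [0.5889, 0.1636, 0.1715]
orientation: [0.437, -3.11, -0.0]
contact_force: [0.5, -0.0, 1.4]
grip_width: -0.0001
gripper_force: 0.8
```

```bash
python3 - <<'E'
from h import *
o=r.get_obs(); print(tom(o['tcp_pos']),o['contact_force'])
S,d=grab('side')
cv2.imwrite('pics/c3.png',cv2.resize(S[80:240,260:420],(560,560),interpolation=3)[:,:,::-1])
E
```

```text
[0.08633493 0.00029425 0.17147   ] [ 0.49186059 -0.03038781  1.36162976]
```

View pics/c3.png

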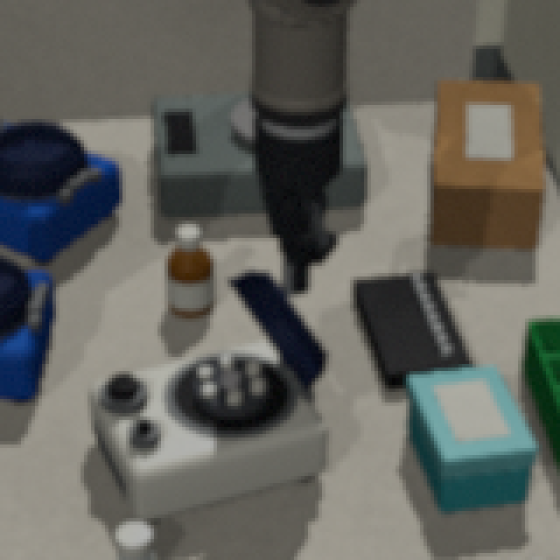

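The lid follows the fingertip at about 60°, at (285,320) in the crop, and nothing else is disturbed. I'll carry on along the arc.

servo_tool:
  turn:
    - [0,0,0]
    - [0,0,0]
    - [0,0,0]
    - [0,0,0]
    - [0,0,0]
    - [0,0,0]
    - [0,0,0]
    - [0,0,0]
  slide:
    - [-0.28,-0.08,-0.06]
    - [-0.56,-0.16,-0.14]
    - [-0.82,-0.24,-0.24]
    - [-1.08,-0.31,-0.37]
    - [-1.37,-0.39,-0.56]
    - [-1.65,-0.47,-0.77]
    - [-1.9,-0.55,-1.02]
    - [-2.09,-0.6,-1.24]
  hand: [0,0,0,0,0,0,0,0]

```text
clock: 6.25
tcp_pos: [0.5259, 0.1454, 0.1337]
orientation: [0.437, -3.11, 0.0]
contact_force: [-0.8, 0.2, 1.1]
grip_width: -0.0001
gripper_force: 0.7
```

servo_tool:
  turn:
    - [0,0,0]
    - [0,0,0]
    - [0,0,0]
    - [0,0,0]
    - [0,0,0]
    - [0,0,0]
    - [0,0,0]
    - [0,0,0]
  slide:
    - [-0.05,-0.01,-0.07]
    - [-0.1,-0.03,-0.13]
    - [-0.14,-0.04,-0.2]
    - [-0.19,-0.06,-0.27]
    - [-0.24,-0.07,-0.35]
    - [-0.28,-0.08,-0.42]
    - [-0.33,-0.09,-0.5]
    - [-0.37,-0.11,-0.58]
  hand: [0,0,0,0,0,0,0,0]

```text
clock: 7.25
tcp_pos: [0.5157, 0.1425, 0.1169]
orientation: [-0.437, 3.111, 0.0]
contact_force: [-0.1, 1.2, 1.1]
grip_width: 0.0001
gripper_force: 0.4
```

servo_tool:
  turn:
    - [0,0,0]
    - [0,0,0]
    - [0,0,0]
    - [0,0,0]
    - [0,0,0]
    - [0,0,0]
    - [0,0,0]
    - [0,0,0]
  slide:
    - [-0.02,0,-0.05]
    - [-0.04,-0.01,-0.1]
    - [-0.06,-0.02,-0.14]
    - [-0.08,-0.02,-0.18]
    - [-0.1,-0.03,-0.22]
    - [-0.11,-0.03,-0.26]
    - [-0.11,-0.03,-0.29]
    - [-0.11,-0.03,-0.3]
  hand: [0,0,0,0,0,0,0,0]

```text
clock: 8.25
tcp_pos: [0.5123, 0.1414, 0.1081]
orientation: [0.437, -3.111, 0.0]
contact_force: [-2.3, -0.8, 4.3]
grip_width: 0.0002
gripper_force: 2.2
```

servo_tool:
  turn:
    - [0,0,0]
    - [0,0,0]
    - [0,0,0]
    - [0,0,0]
  slide:
    - [0,0,-0.03]
    - [0,0,-0.06]
    - [0,0,-0.09]
    - [0,0,-0.09]
  hand: [0,0,0,0]

```text
clock: 8.75
tcp_pos: [0.5124, 0.1414, 0.1077]
orientation: [0.437, -3.111, -0.001]
contact_force: [-9.5, -3.5, 26.2]
grip_width: -0.0001
gripper_force: 13.3
```

The lid is hard against the deck: z stays at 0.1077 while the force rises to 26 N. I'll lift off, move above the start button and look.

servo_tool:
  turn:
    - [0,0,0]
    - [0,0,0]
    - [0,0,0]
    - [0,0,0]
    - [0,0,0]
    - [0,0,0]
    - [0,0,0]
    - [0,0,0]
  slide:
    - [0,0,0.1]
    - [0,0,0.5]
    - [0,0,1.2]
    - [0,0,1.8]
    - [-0.7,0,1.8]
    - [-1.5,0.05,1.8]
    - [-2.3,0.1,1.8]
    - [-2.8,0.12,1.8]
  hand: [0,0,0,0,0,0,0,0]

```text
clock: 9.75
tcp_pos: [0.4276, 0.1452, 0.1596]
orientation: [-0.438, 3.111, 0.0]
contact_force: [-0.1, -0.5, -0.7]
grip_width: -0.0003
gripper_force: 0.0
```

```bash
python3 - <<'E'
from h import *
o=r.get_obs(); print(o['tcp_pos'],tom(o['tcp_pos']),o['contact_force'])
S,d=grab('side')
w=(130,240,260,370); g=cv2.cvtColor(S,cv2.COLOR_RGB2GRAY)
P=tom(cloud('side',d))[w[0]:w[1],w[2]:w[3]].reshape(-1,3)*1000
k=P[(abs(P[:,0]-25)<35)&(abs(P[:,1])<35)]; print('lid z',np.percentile(k[:,2],[5,25,50,75,95]))
m=np.zeros((400,640),np.uint8); m[180:215,280:312]=g[180:215,280:312]<75
n,_,st,c=cv2.connectedComponentsWithStats(m)
for i in range(1,n):
    if st[i,4]>12: print(st[i],c[i],tom(onplane('side',c[i],.078))*1000)
P=cloud('side',d); q=P[155:240,270:370][(abs(P[155:240,270:370,2]-.071)<.008)]; q=q[(np.linalg.norm(q[:,:2]-M,axis=1)<.13)]
print(cv2.minAreaRect((q[:,:2]*1000).astype(np.float32)))
cv2.imwrite('pics/c4.png',cv2.resize(S[130:240,260:370],(600,600),interpolation=3)[:,:,::-1])
E
```

```text
[0.42760776 0.14520574 0.15960427] [-0.07378275  0.02709254  0.15960427] [-0.07364758 -0.45961375 -0.73859419]
lid z [104.55551438 106.79833101 107.81946772 109.08475268 110.60365969]
[305 181   7  20  80] [309.125  192.0625] [[-28.36444493  12.81024644  78.        ]]
[289 187  12  11  97] [294.62886598 192.6185567 ] [[-72.69526446  27.47266406  78.        ]]
[298 200   7   8  39] [300.51282051 204.15384615] [[-73.03756373 -33.62570749  78.        ]]
[288 203   6  12  30] [290.06666667 209.36666667] [[-110.77088847  -45.0828807    78.        ]]
((505.734375, 137.74822998046875), (189.0271759033203, 148.40530395507812), 16.014562606811523)
```

View pics/c4.png

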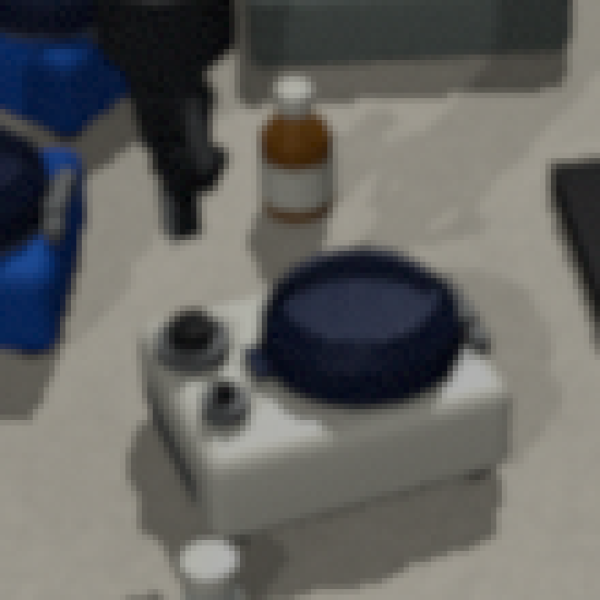

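The lid is shut: its top is at 108 mm, flat on the deck, and the machine hasn't moved. The start button, at (192,330) in the crop, is still at (-73, 27) mm and right under the tip. I'll descend onto it.

servo_tool:
  turn:
    - [0,0,0]
    - [0,0,0]
    - [0,0,0]
    - [0,0,0]
    - [0,0,0]
    - [0,0,0]
    - [0,0,0]
    - [0,0,0]
  slide:
    - [0,0,-0.4]
    - [0,0,-0.9]
    - [0,0,-1.3]
    - [0,0,-1.6]
    - [0,0,-1.9]
    - [0,0,-2.1]
    - [0,0,-2.25]
    - [0,0,-2.3]
  hand: [0,0,0,0,0,0,0,0]

```text
clock: 10.8
tcp_pos: [0.4284, 0.1451, 0.0903]
orientation: [0.437, -3.111, -0.0]
contact_force: [-1.2, -0.2, 2.9]
grip_width: -0.0003
gripper_force: 0.9
```

servo_tool:
  turn:
    - [0,0,0]
    - [0,0,0]
    - [0,0,0]
    - [0,0,0]
  slide:
    - [0,0,-0.04]
    - [0,0,-0.08]
    - [0,0,-0.12]
    - [0,0,-0.12]
  hand: [0,0,0,0]

```text
clock: 11.3
tcp_pos: [0.4285, 0.1451, 0.0868]
orientation: [-0.437, 3.111, 0.0]
contact_force: [-2.0, 0.2, 4.1]
grip_width: -0.0001
gripper_force: 1.7
```

servo_tool:
  turn:
    - [0,0,0]
    - [0,0,0]
    - [0,0,0]
    - [0,0,0]
  slide:
    - [0,0,-0.03]
    - [0,0,-0.06]
    - [0,0,-0.08]
    - [0,0,-0.08]
  hand: [0,0,0,0]

```text
clock: 11.8
tcp_pos: [0.4285, 0.1451, 0.0856]
orientation: [-0.437, 3.111, 0.0]
contact_force: [-6.6, -2.5, 23.1]
grip_width: -0.0002
gripper_force: 11.5
```

```bash
python3 - <<'E'
from h import *
T=np.load('top.npz')
print([(h,tom(onplane('top',[[310,225.4],[310,224]],h/1000)).round(4).tolist(),tom(onplane('side',[294.6,191],h/1000)).round(4).tolist()) for h in (78,85,92)])
P=tom(cloud('side',np.load('side.npz')['d']))[184:202,286:306]*1000
q=P.reshape(-1,3); q=q[q[:,2]>74]; 
for a in q[q[:,2].argsort()][::-4]: print(a.round(),end=' ')
E
```

```text
[(78, [[-0.0737, 0.0245, 0.078], [-0.069, 0.023, 0.078]], [[-0.0702, 0.0354, 0.078]]), (85, [[-0.0741, 0.0243, 0.085], [-0.0694, 0.0229, 0.085]], [[-0.0725, 0.027, 0.085]]), (92, [[-0.0746, 0.0241, 0.092], [-0.0699, 0.0227, 0.092]], [[-0.0748, 0.0186, 0.092]])]
[ -366. -1059.   993.] [-75. -28.  95.] [-67.  29.  94.] [-71.  15.  93.] [-70.  38.  92.] [-69.  22.  92.] [-64.  36.  92.] [-82.  22.  91.] [-72.  13.  91.] [-71. -34.  91.] [-67.  18.  91.] [-79.  34.  90.] [-85.  26.  89.] [-77.  29.  89.] [-83.  21.  88.] [-65.  15.  87.] [-86.  32.  85.] [-83.  21.  85.] [-89.  13.  84.] [-71.  18.  83.] [-77.  20.  83.] [-69.  12.  83.] [-62.  15.  83.] [-66.  12.  82.] [-75.  16.  82.] [-91.  39.  82.] [-54.  19.  82.] [-77. -20.  81.] [-57.  21.  81.] [-58.  27.  80.] [-60. -20.  80.] [-88.  40.  79.] [-90.  21.  78.] [-63.  22.  78.] [-85.  16.  77.] [-58.  17.  76.] [-67.  11.  75.] [-91.  21.  75.] [-77.  11.  74.]
```

It hit a hard stop at z = 0.0856, about 6 mm below the button's original top at about 0.092, and the force rose from 4 N to 23 N. The button is fully down, so I'll let go.

servo_tool:
  turn:
    - [0,0,0]
    - [0,0,0]
    - [0,0,0]
    - [0,0,0]
    - [0,0,0]
    - [0,0,0]
    - [0,0,0]
    - [0,0,0]
  slide:
    - [0,0,0.1]
    - [0,0,0.4]
    - [0,0,1]
    - [0,0,2]
    - [0,0,3]
    - [0,0,4]
    - [0,0,4.5]
    - [0,0,4.5]
  hand: [0,0,0,0,0,0,0,0]

```text
clock: 12.8
tcp_pos: [0.4288, 0.1453, 0.2198]
orientation: [-0.437, 3.109, 0.001]
contact_force: [0.5, -0.1, -0.9]
grip_width: 0.0002
gripper_force: 0.0
```

```bash
python3 - <<'E'
from h import *
o=r.get_obs(); print(o['tcp_pos'],o['contact_force'],abs(o['qvel']).max())
S,d=grab('side'); P=tom(cloud('side',d))*1000
q=P[184:202,286:306].reshape(-1,3); q=q[(abs(q[:,0]+72)<9)&(abs(q[:,1]-25)<9)]; print('btn z',np.percentile(q[:,2],[25,50,75,95]))
k=P[130:240,260:370].reshape(-1,3);k=k[(abs(k[:,0]-25)<35)&(abs(k[:,1])<35)]; print('lid z',np.percentile(k[:,2],[5,50,95]))
P=cloud('side',d)[155:240,270:370]; q=P[abs(P[...,2]-.071)<.008]; q=q[(np.linalg.norm(q[:,:2]-M,axis=1)<.13)]
print(cv2.minAreaRect((q[:,:2]*1000).astype(np.float32)))
cv2.imwrite('pics/c5.png',cv2.resize(S[80:320,220:460],(600,600),interpolation=3)[:,:,::-1])
E
```

```text
[0.42882839 0.14532846 0.21984596] [ 0.51766548 -0.12675661 -0.93866205] 0.032539809761055055
btn z [85.16493537 90.20733818 92.80909127 94.10709068]
lid z [104.31512664 107.72418507 110.99886393]
((504.52606201171875, 136.66995239257812), (191.4342498779297, 148.19459533691406), 15.625783920288086)
```

View pics/c5.png

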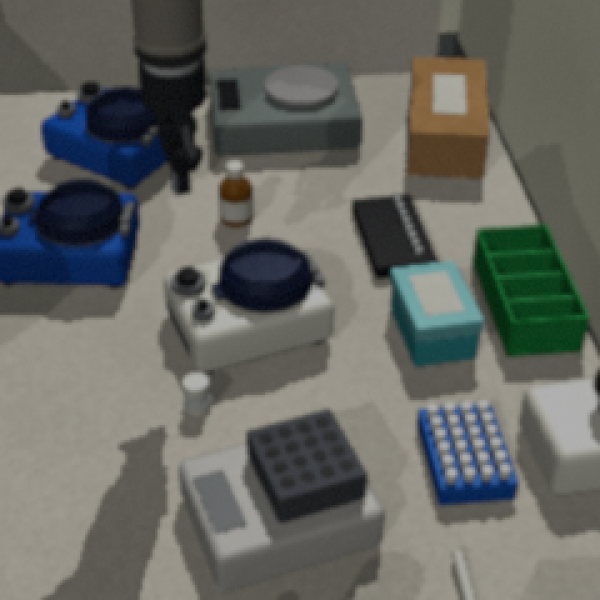

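The picture shows the lid shut at (265,275), the start button back up at (187,280), the machine and bystanders in place, and the tool clear above. I'm handing it in.

```bash
python3 -c "
from bench import r
print(r.hand_in())"
```

```text
the job is handed in; nothing more can be done
None
```

The centrifuge lid was pushed fully shut without slamming, then the start button was pressed to its stop and released. The stop button was not touched, nothing else on the bench looked moved, and the job was handed in at about 13 s of the 48 s allowed.

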